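# Fit the keyed filter cell to the microscope lamp port and hold it home

## Robot

A 7-joint arm with a two-finger parallel gripper is mounted at the origin on the work surface. World frame = base frame: x ahead of the robot, y to its left, z up, the work surface at z = 0. Lengths are in mm, angles in rad, forces in N, time in s.
With the tool pointing down it reaches from about 350 to 900 mm from the base axis. Payload 19.9 kg.
Tool frame: the origin (TCP) lies at the very end of the fingers, on their centre line; the grasp point (between the pads) lies 19 mm behind it; x points along the fingers, z is the direction in which the jaws open and shut, and the axes are right-handed (so a half turn about x gives the same grasp; the last joint's range is limited). The gripper opens to 94 mm and grips with 3 to 60 N. Pads are 16 mm wide; open, the fingers measure 119 mm over their backs; the gripper's body (75 mm by 177 mm) begins 78 mm behind the grasp point.
Start: joints at [1.065, 0.417, -0.01, 1.614, 0.005, 1.111, -0.053], TCP at [280.143, -558.676, 205.425] pointing down, gripper open.
Joint ranges: [-2.81, 2.81], [-0.39, 2.02], [-1.27, 1.25], [0.06, 2.57], [-1.19, 4.33], [0.19, 2], [-2.82, 2.82]. Speed limits (rad/s): [1.89, 1.89, 2.39, 2.39, 3.01, 3.01, 3.01].

## Interface

Orientations are given as a unit quaternion [x, y, z, w].
In Python, from cell import robot gives the robot as it stands.
- The arm moves only by the tool move_arm, never from a script. Its argument "deltas" is a list of rows, each an object with "translation": the shift along the tool's x, y, z in cm, a list of three; "turn": the turn, a rotation vector about the tool's x, y, z in rad, a list of three; "hand": the opening in per cent of the stroke, from 0 (shut) to 100 (fully open). A call has 1 to 20 rows; each row is the pose to reach, as a shift and turn from the pose commanded when the call began, along the tool's axes at that moment; what a row does not reach only later rows make up. A row lasts 1/8 s, in which the tool goes at most 62.5 mm and 10.7 degrees, less where a joint would pass 70% of its speed; a pose out of reach is approached as far as the arm can. A call with a gripper value outside its range is refused whole. The fingers move at their own pace and stop on an object; the grip force is fixed at half the most. Time passes only in rows, so rows that repeat a pose let the fingers close. It gives the time, the measured TCP pose, the force and the opening at its end, in the units of the state.
- robot.get_obs(): the state, without advancing time (a new reading comes with each control period).
- robot.camera(name): name is "side" or "top" or "wrist"; returns the picture (384x512x3 uint8, red, green, blue); there is no depth.
- robot.camera_info(name): a dict with "fov_y" (degrees; the focal length in pixels is half the picture's height over the tangent of half this angle, whatever the lens; pixels are square), "cx", "cy" (the principal point, pixels), "R" (3x3) and "t" (3): a world point X has camera coordinates R X + t. Camera axes: x right, y down, z forward; pixel columns grow to the right and rows downward; lengths in mm; the calibration is good to about 2 mm. A picture is of the moment at which its call begins: read the wrist's pose just before it. camera_info takes no time and is no camera call; for the wrist camera it gives the pose at the moment of the call.
- robot.close_job(): hands the job in, once; it reports no verdict.
Trained networks look in the newest picture that a camera, given by its name, has taken for a name from the list of things; names that differ only in an ending like _2 or _b are one class to them, and where a whole thing is asked for, a point or a joint stands for the part that bears it (a point fixed in the world has none). Each returns a list of dicts, best first, with "conf" (0 to 1); they miss things now and then, are a little off and sometimes report something else, mostly with a low value. They report only what shows in the picture. A call takes as long as a camera call.
- robot.recognise(camera, label): "box" ([centre column, centre row, width, height] as shares, 0 to 1, of the picture: columns of its width, rows of its height, round what is visible of it).
- robot.outline_of(camera, label): "pixels" (384x512 bool, what is visible of it) and "box" ([centre column, centre row, width, height] as shares, 0 to 1, of the picture: columns of its width, rows of its height, round what is visible of it).
- robot.pinpoint(camera, label): "at" ([column, row] as shares, 0 to 1, of the picture: columns of its width, rows of its height: a listed point, or the origin of a listed thing).
The state is a dict: "t": time; "qpos": joint angles; "qd": joint speeds; "joint_efforts": joint torques, N m; "position": TCP position; "orientation": TCP orientation; "contact_force": force on the tool from outside, world axes, zero at the start; "torque": the same for the moment, N m; "gripper_width": opening from 0.0 (shut) to 1.0 (fully open).
Only numpy, scipy, OpenCV 4.12 (cv2) and the standard library are available. Lean on these libraries where they do the work, as an engineer would, in place of code of your own. Each camera call takes 0.05 s, during which the arm holds its last target.

## Task

Pick up the knurled filter cell and set it level over the upright port of the lamp base, turn it until its hidden keyways drop over the port's pins, then push it fully home against the sprung seat. Finish while still holding it pushed home (do not let go: the seat would lift it again), and leave the other things on the bench where they are.

Things in the scene. Friction and masses are not known exactly. Their poses are not given: they have to be found in the camera images.
- cell_center (a point): centre (half-way up) of the loose filter cell: a knurled bare-metal collar standing on the bench, open side down, z up. 56 mm outside diameter, 38 mm high, 0.11 to 0.23 kg, closed by a glass disc just below its top rim
- cell_foot (a point): centre of the filter cell's underside, 19 mm below its centre. The bore is 37 mm wide and 33 mm deep from here. Three keyways 120 degrees apart, about 12 mm wide, are cut up into the bore wall from the underside, 26 mm high; the outer wall hides them and their angle is not known
- port_ledge (a point): on the axis of the lamp port at its fixed ledge, a 72 mm metal disc 8 mm high on top of the lamp base; z up. The lamp base is a fixed white box, 150 mm along this point's x, 180 mm along its y, centred here; its top is 8 mm and the bench 63 mm below this point. Pushed fully home, the cell's underside meets the ledge (cell centre 19 mm above this point)
- port_top (a point): centre of the top of the port's fixed steel spigot, 32 mm above the ledge. It is 34 mm in diameter, its top 6 mm tapered to 26 mm
- port_pins (a point): on the port axis, 19 mm above the ledge, level with the upper sides of three round pins, 6 mm thick, 120 degrees apart, standing 5 mm out of the spigot at an angle that varies (not told by the axes here). With its keyways off the pins the cell rests on them (its underside here); within about 0.1 rad of alignment it can drop 13 mm to the sprung seat
- seat (a joint): the sprung seat, a dark ring round the foot of the spigot that the cell presses down: 0 = up (6 mm above the ledge), 0.006 m = fully down. It takes 3 N to start it and about 8 N to hold it fully down, and it springs back up when the push ends
- spacer: smooth plain ring, 56 mm outside, only 14 mm high, open through the middle; no knurl: not the filter cell; origin at the centre of its underside
- dish: small closed round metal pot with a lid, 46 mm across, 36 mm high; bystander; origin at the centre of its underside
- flask: clear flat culture flask lying down, 110 x 75 x 36 mm body and a round cap at its +x end; bystander; origin at the centre of its underside
- petri: stack of three clear dishes, 90 mm across, 43 mm high; bystander; origin at the centre of its underside
- wash: white bottle, 64 mm across, 170 mm high; bystander; origin at the centre of its underside
- beaker: steel beaker, 80 mm across, 90 mm high; bystander; origin at the centre of its underside
- forceps: steel forceps lying flat, 125 mm long, 6 mm high; bystander; origin at the centre of its underside

How it is judged:
By the outcome, as a careful person would: the job done as asked, in the order asked, and still so for the second after the job is handed in, while the arm keeps its last pose, push and grip.
It also fails if it takes over 64 s, if anything falls off the work surface, if the arm or the gripper's body presses on something with over 40 N, if the wrist force passes 120 N, or if a joint passes its speed limit or range.

## Working session

There is one attempt and no reset: what is moved stays moved. The work goes in short steps, Python scripts to look and compute and a tool call to move; the robot and the scene stay as the last step left them, time stands still between calls to the robot, and variables do not carry over. Pictures are saved under pics/ and viewed, and the job is handed in when it is done.

Besides the shell and the picture viewer there is one more tool, called after "Emit:" as a command line: name --argument value ..., lists and objects as JSON in quotes. move_arm: Moves the arm, as the interface text tells. Its arguments: {"type":"object","properties":{"deltas":{"type":"array","items":{"type":"object","properties":{"translation":{"type":"array","items":{"type":"number"}},"turn":{"type":"array","items":{"type":"number"}},"hand":{"type":"number"}}}}},"required":["deltas"]}

```bash
ls; mkdir -p pics; python3 - <<'E'
from cell import robot
import cv2
o=robot.get_obs()
print({k:(v if not hasattr(v,'tolist') else v.tolist()) for k,v in o.items()})
for n in ["side","top","wrist"]:
    im=robot.camera(n); cv2.imwrite(f"pics/{n}0.png",im[:,:,::-1])
    i=robot.camera_info(n); print(n,i)
    for l in ["cell_center","cell_foot","port_ledge","port_top","port_pins","spacer","dish"]:
        r=robot.pinpoint(n,l)
        print(l,[(round(d['conf'],2),round(d['at'][0]*512,1),round(d['at'][1]*384,1)) for d in r[:3]])
E
```

```text
pics
{'t': 0.0, 'qpos': [1.0645123820703724, 0.41795868153658977, -0.010323523680922328, 1.6141925143372156, 0.004714343531137024, 1.1106790676193696, -0.05300280401000782], 'qd': [-0.0009207583795938515, 0.00011668583830727523, 0.000558603765986092, 0.0007339007427611942, -0.0020364558990588694, 0.0014818290159253809, -0.0004809829990466951], 'joint_efforts': [-5.165735956325079e-05, -85.12527465820312, 0.6383243948221207, -42.59932279586792, -0.048911572666838765, 0.01869070460088551, 0.00010722458910095156], 'position': [279.96772394839786, -558.359637490054, 204.82702805587954], 'orientation': [0.3715929022590577, 0.6020994711363399, -0.37120095637500006, 0.6013358394726822], 'contact_force': [-0.6712128453826477, -0.28610564706141034, -0.504185638500965], 'torque': [0.02218439658457923, 0.026001872315925465, -0.04115042942868442], 'gripper_width': 0.9992295007406813}
side {'fov_y': 48.89732634468005, 'cx': 253.69346770589752, 'cy': 191.52335216680174, 'R': array([[-0.71220412, -0.70180384,  0.01538371],
       [-0.45262815,  0.44236436, -0.77423609],
       [ 0.53655666, -0.5583
[... 581 characters left out ...]
9.78331186e-01]]), 't': array([ -45.70088194,  593.29801388, 1196.58712854])}
cell_center [(0.67, 298.1, 233.1)]
cell_foot [(0.66, 298.3, 234.0)]
port_ledge [(0.58, 178.4, 185.9)]
port_top []
port_pins [(0.74, 178.2, 183.9)]
spacer [(0.66, 369.3, 248.8)]
dish [(0.55, 327.5, 191.6)]
wrist {'fov_y': 61.60914672881144, 'cx': 253.48696880021208, 'cy': 187.15518269588094, 'R': array([[ 4.48492030e-01, -8.93786743e-01, -3.95795509e-04],
       [-8.60677474e-01, -4.31997504e-01,  2.69466958e-01],
       [-2.41016978e-01, -1.20513131e-01, -9.63009554e-01]]), 't': array([-625.07841557,  -27.60081877,  390.49473982])}
cell_center []
cell_foot []
port_ledge []
port_top []
port_pins []
spacer []
dish []
```

View pics/side0.png

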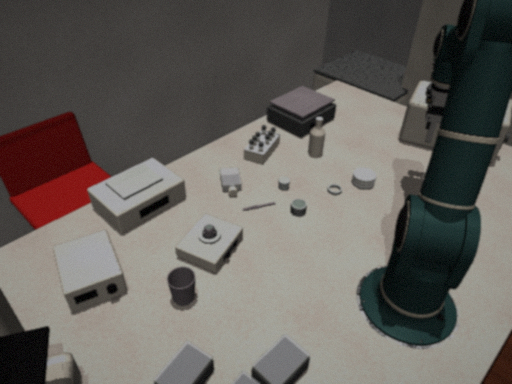

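View pics/top0.png

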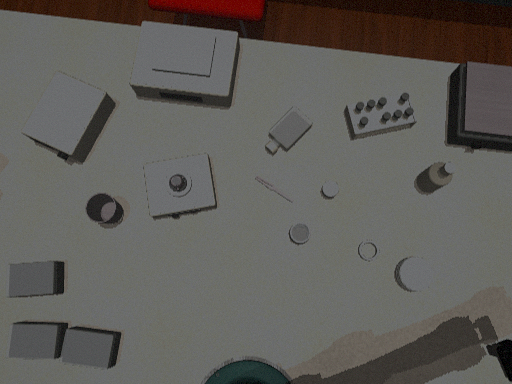

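```bash
cat > h.py <<'E'
import numpy as np
from scipy.optimize import least_squares
def ray(i,u,v):
    R=np.array(i['R']);t=np.array(i['t']);f=192/np.tan(np.radians(i['fov_y']/2))
    d=R.T@np.array([(u-i['cx'])/f,(v-i['cy'])/f,1]); return -R.T@t,d
def atz(i,u,v,z):
    c,d=ray(i,u,v); return c+d*(z-c[2])/d[2]
def proj(i,X):
    R=np.array(i['R']);t=np.array(i['t']);f=192/np.tan(np.radians(i['fov_y']/2))
    p=R@np.array(X)+t; return np.array([i['cx']+f*p[0]/p[2],i['cy']+f*p[1]/p[2]])
E
python3 - <<'E'
from cell import robot
from h import *
s=robot.camera_info("side");t=robot.camera_info("top")
for n,z,a,b in [("cell",19,(298.1,207.2),(298.1,233.1)),("foot",0,(295.9,210.6),(298.3,234)),("ledge",63,(209.3,232),(178.4,185.9)),("pins",82,(210.8,229.7),(178.2,183.9)),("top",95,(207.8,227.9),None),("spacer",0,(334.1,192.3),(369.3,248.8)),("dish",0,(284.2,187.1),(327.5,191.6))]:
    print(n,atz(s,*a,z).round(1), atz(t,*b,z).round(1) if b else '')
E
```

```text
cell [481.5 -84.1  19. ] [479.1 -74.1  19. ]
foot [487.8 -81.7   0. ] [478.8 -76.    0. ]
ledge [574.5 254.3  63. ] [559.3 261.9  63. ]
pins [563.7 256.   82. ] [561.1 259.3  82. ]
top [565.9 265.7  95. ] 
spacer [ 453.  -267.7    0. ] [ 463.3 -274.1    0. ]
dish [ 608.5 -154.2    0. ] [ 608.1 -144.2    0. ]
```

```bash
cat >> h.py <<'E'
from scipy.spatial.transform import Rotation as Ro
def st(o):
    return Ro.from_quat(o['orientation']).as_matrix(),np.array(o['position'])
def delta(o,tgt):
    R,p=st(o); return (R.T@(np.array(tgt)-p)/10).round(2)
E
python3 - <<'E'
from cell import robot
from h import *
o=robot.get_obs();R,p=st(o);print(R.round(3))
i=robot.camera_info("wrist");Rc=np.array(i['R']);c=-Rc.T@i['t'];print("cam",c,"axis",Rc[2], "in tool",R.T@(c-p),R.T@Rc[2],R.T@Rc[0])
print(atz(i,256,192,0))
for tgt in [(430,-110,250),(479,-76,200)]: print(tgt,delta(o,tgt))
E
```

```text
[[-0.     0.894  0.448]
 [ 0.     0.448 -0.894]
 [-1.    -0.    -0.   ]]
cam [ 350.70385073 -523.55180707  383.23380347] axis [-0.24102167 -0.12050472 -0.96300943] in tool [-177.81768192   78.80688815    0.20497847] [ 9.63024405e-01 -2.69414058e-01 -2.47558690e-04] [3.29276012e-04 2.58123749e-04 9.99999912e-01]
[ 250.60697389 -577.09459633    0.        ]
(430, -110, 250) [ -4.46  33.51 -33.39]
(479, -76, 200) [  0.54  39.41 -34.23]
```

View pics/wrist0.png

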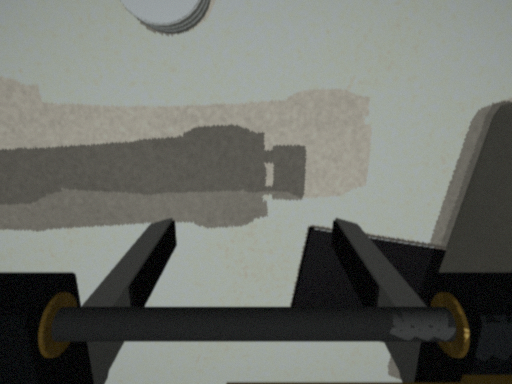

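Emit:
move_arm --deltas '[{"translation": [0.5, 39.4, -34.2]}, {"translation": [0.5, 39.4, -34.2]}, {"translation": [0.5, 39.4, -34.2]}, {"translation": [0.5, 39.4, -34.2]}, {"translation": [0.5, 39.4, -34.2]}, {"translation": [0.5, 39.4, -34.2]}, {"translation": [0.5, 39.4, -34.2]}, {"translation": [0.5, 39.4, -34.2]}, {"translation": [0.5, 39.4, -34.2]}, {"translation": [0.5, 39.4, -34.2]}, {"translation": [0.5, 39.4, -34.2]}, {"translation": [0.5, 39.4, -34.2]}, {"translation": [0.5, 39.4, -34.2]}]'

```text
invalid input at $.deltas[0]: expected keys translation, turn, hand
```

```bash
cat > look.py <<'E'
import sys
from cell import robot
from h import *
import cv2
o=robot.get_obs()
i=robot.camera_info("wrist")
im=robot.camera("wrist"); cv2.imwrite(f"pics/{sys.argv[1]}.png",im[:,:,::-1])
R,p=st(o);print(o['t'],p.round(1),R.round(3).tolist(),np.array(o['qpos']).round(3),o['contact_force'],o['gripper_width'])
for a in sys.argv[2:]:
    l,z=a.split(':')
    for d in robot.pinpoint("wrist",l)[:2]:
        u,v=d['at'][0]*512,d['at'][1]*384
        print(l,round(d['conf'],2),round(u,1),round(v,1),atz(i,u,v,float(z)).round(1))
    
E
python3 look.py w1 cell_center:19 cell_foot:0
```

```text
1.2 [ 280.2 -558.7  205.4] [[-0.0, 0.894, 0.448], [0.0, 0.448, -0.894], [-1.0, -0.0, -0.0]] [ 1.064  0.417 -0.01   1.614  0.005  1.111 -0.053] [ 0.09931277 -0.57739211  0.45944022] 0.9969438647007745
```

View pics/w1.png

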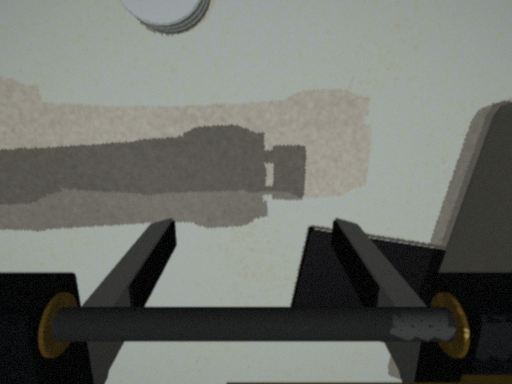

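The row needs all keys; the arm has not moved (the same view as before).

Emit:
move_arm --deltas '[{"translation": [0.5, 39.4, -34.2], "turn": [0, 0, 0], "hand": 100}, {"translation": [0.5, 39.4, -34.2], "turn": [0, 0, 0], "hand": 100}, {"translation": [0.5, 39.4, -34.2], "turn": [0, 0, 0], "hand": 100}, {"translation": [0.5, 39.4, -34.2], "turn": [0, 0, 0], "hand": 100}, {"translation": [0.5, 39.4, -34.2], "turn": [0, 0, 0], "hand": 100}, {"translation": [0.5, 39.4, -34.2], "turn": [0, 0, 0], "hand": 100}, {"translation": [0.5, 39.4, -34.2], "turn": [0, 0, 0], "hand": 100}, {"translation": [0.5, 39.4, -34.2], "turn": [0, 0, 0], "hand": 100}, {"translation": [0.5, 39.4, -34.2], "turn": [0, 0, 0], "hand": 100}, {"translation": [0.5, 39.4, -34.2], "turn": [0, 0, 0], "hand": 100}, {"translation": [0.5, 39.4, -34.2], "turn": [0, 0, 0], "hand": 100}, {"translation": [0.5, 39.4, -34.2], "turn": [0, 0, 0], "hand": 100}]'

```text
t: 2.85
position: [478.7, -77.5, 200.4]
orientation: [0.372, 0.601, -0.372, 0.601]
contact_force: [0.6, 0.5, 0.1]
gripper_width: 0.999
```

```bash
python3 look.py w2 cell_center:19 cell_foot:0
```

```text
2.85 [478.7 -77.5 200.4] [[-0.0, 0.895, 0.447], [-0.0, 0.447, -0.895], [-1.0, -0.0, 0.0]] [ 0.399  0.187 -0.337  1.949  0.073  1.017 -1.079] [0.63102995 0.54960429 0.1453553 ] 0.9990230491053959
cell_center 0.74 257.6 168.7 [481.  -81.7  19. ]
```

View pics/w2.png

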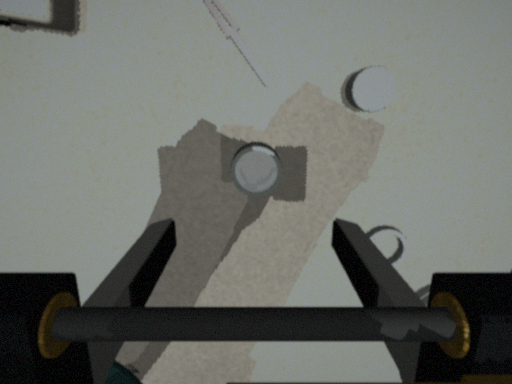

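Emit:
move_arm --deltas '[{"translation": [6, 0.0, 0.4], "turn": [0, 0, 0], "hand": 100}, {"translation": [12.5, 0.0, 0.4], "turn": [0, 0, 0], "hand": 100}, {"translation": [12.5, 0.0, 0.4], "turn": [0, 0, 0], "hand": 100}, {"translation": [12.5, 0.0, 0.4], "turn": [0, 0, 0], "hand": 100}, {"translation": [12.5, 0.0, 0.4], "turn": [0, 0, 0], "hand": 100}]'

```text
t: 3.62
position: [482.3, -80.2, 77.8]
orientation: [0.372, 0.601, -0.371, 0.603]
contact_force: [0.0, -0.0, 0.0]
gripper_width: 1.003
```

```bash
python3 look.py w3 cell_center:19 cell_foot:0; python3 - <<'E'
from cell import robot
from h import *
i=robot.camera_info("wrist")
for d in robot.outline_of("wrist","cell_center")[:1]:
    b=np.array(d['box'])*[512,384,512,384];print(d['conf'],b, b[0]-b[2]/2,b[0]+b[2]/2,b[1]-b[3]/2,b[1]+b[3]/2)
    # fit silhouette of cylinder
    import cv2
    m=d['pixels'].astype(np.uint8)
    def sil(c):
        P=[proj(i,(c[0]+28*np.cos(a),c[1]+28*np.sin(a),z)) for z in (0,38) for a in np.linspace(0,6.28,40)]
        h=cv2.convexHull(np.array(P,np.float32)).astype(np.int32)
        k=np.zeros((384,512),np.uint8);cv2.fillConvexPoly(k,h,1);return k
    best=max(((sil((x,y))&m).sum()/((sil((x,y))|m).sum()),x,y) for x in np.arange(472,491,1) for y in np.arange(-90,-70,1))
    print(best)
E
```

```text
3.625 [482.3 -80.2  77.8] [[0.003, 0.894, 0.448], [-0.001, 0.448, -0.894], [-1.0, 0.003, 0.002]] [ 0.366  0.367 -0.311  2.049  0.163  0.745 -1.152] [ 0.00817376 -0.02053302  0.00402086] 1.0030559700178618
cell_center 0.92 252.2 204.7 [480.7 -80.2  19. ]
0.84 [252.672 206.208  77.312  81.792] 214.016 291.328 165.312 247.10400000000004
(np.float64(0.9690449226123066), np.int64(480), np.int64(-80))
```

View pics/w3.png

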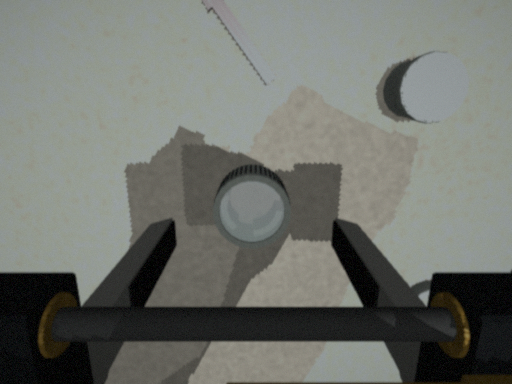

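Emit:
move_arm --deltas '[{"translation": [4, -0.1, 0], "turn": [0, 0, 0], "hand": 100}, {"translation": [6.9, -0.1, 0], "turn": [0, 0, 0], "hand": 100}, {"translation": [6.9, -0.1, 0], "turn": [0, 0, 0], "hand": 100}, {"translation": [6.9, -0.1, 0], "turn": [0, 0, 0], "hand": 100}, {"translation": [6.9, -0.1, 0], "turn": [0, 0, 0], "hand": 0}, {"translation": [6.9, -0.1, 0], "turn": [0, 0, 0], "hand": 0}, {"translation": [6.9, -0.1, 0], "turn": [0, 0, 0], "hand": 0}, {"translation": [6.9, -0.1, 0], "turn": [0, 0, 0], "hand": 0}, {"translation": [6.9, -0.1, 0], "turn": [0, 0, 0], "hand": 0}, {"translation": [6.9, -0.1, 0], "turn": [0, 0, 0], "hand": 0}]'

```text
t: 5.08
position: [480.0, -80.4, 6.5]
orientation: [0.371, 0.602, -0.371, 0.602]
contact_force: [-0.8, -0.3, 5.3]
gripper_width: 0.595
```

```bash
python3 look.py w4 cell_center:19
```

```text
5.075 [480.  -80.4   6.5] [[-0.0, 0.894, 0.448], [-0.0, 0.448, -0.894], [-1.0, -0.0, -0.0]] [ 0.331  0.492 -0.272  2.083  0.228  0.595 -1.206] [-0.81785363 -0.34667554  5.30612983] 0.5947105361125979
cell_center 0.74 256.3 237.7 [483.7 -80.5  19. ]
```

View pics/w4.png

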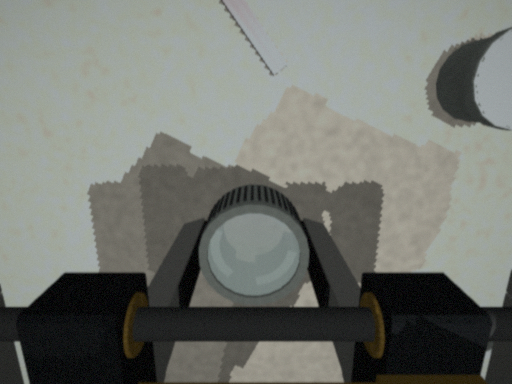

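Emit:
move_arm --deltas '[{"translation": [-2, 0, 0], "turn": [0, 0, 0], "hand": 0}, {"translation": [-6, 0, 0], "turn": [0, 0, 0], "hand": 0}, {"translation": [-12, 0, 0], "turn": [0, 0, 0], "hand": 0}, {"translation": [-17, 0, 0], "turn": [0, 0, 0], "hand": 0}, {"translation": [-19.5, 3, -6], "turn": [0, 0, 0], "hand": 0}, {"translation": [-19.5, 5, -11], "turn": [0, 0, 0], "hand": 0}, {"translation": [-19.5, 7.5, -16], "turn": [0, 0, 0], "hand": 0}, {"translation": [-19.5, 10, -21], "turn": [0, 0, 0], "hand": 0}, {"translation": [-19.5, 12.5, -26.5], "turn": [0, 0, 0], "hand": 0}, {"translation": [-19.5, 12.5, -26.5], "turn": [0, 0, 0], "hand": 0}, {"translation": [-19.5, 12.5, -26.5], "turn": [0, 0, 0], "hand": 0}, {"translation": [-19.5, 12.5, -26.5], "turn": [0, 0, 0], "hand": 0}]'

```text
t: 6.68
position: [473.1, 211.3, 201.3]
orientation: [0.372, 0.601, -0.372, 0.601]
contact_force: [0.4, 0.3, -0.9]
gripper_width: 0.591
```

```bash
python3 look.py w5 port_ledge:63 port_pins:82 port_top:95
```

```text
6.675 [473.1 211.3 201.3] [[-0.0, 0.895, 0.447], [-0.0, 0.447, -0.895], [-1.0, -0.0, 0.0]] [-0.018  0.271 -0.541  1.867  0.16   1.047 -1.731] [ 0.35552073  0.28176532 -0.86424408] 0.5912513966983595
```

View pics/w5.png

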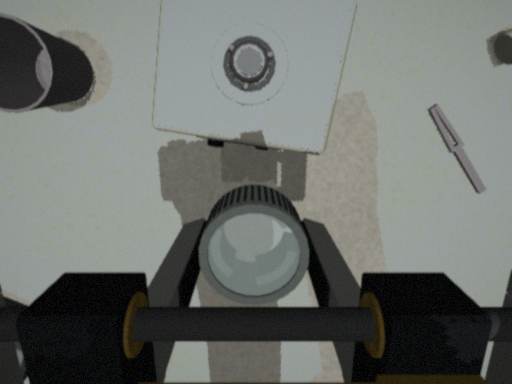

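```bash
python3 - <<'E'
import cv2
im=cv2.imread("pics/w5.png")
a=cv2.resize(im[10:120,195:305],None,fx=5,fy=5,interpolation=cv2.INTER_CUBIC)
a=cv2.convertScaleAbs(a,alpha=1.3)
cv2.imwrite("pics/z5.png",a)
b=cv2.resize(im[170:310,185:325],None,fx=4,fy=4,interpolation=cv2.INTER_CUBIC)
cv2.imwrite("pics/z5b.png",b)
E
```

```text
(no output)
```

View pics/z5.png

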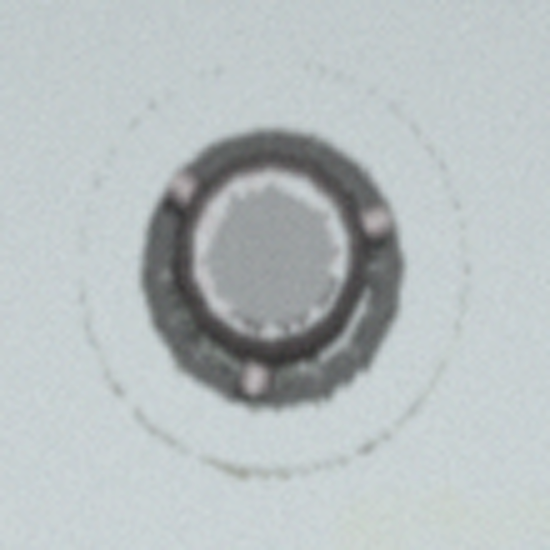

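View pics/z5b.png

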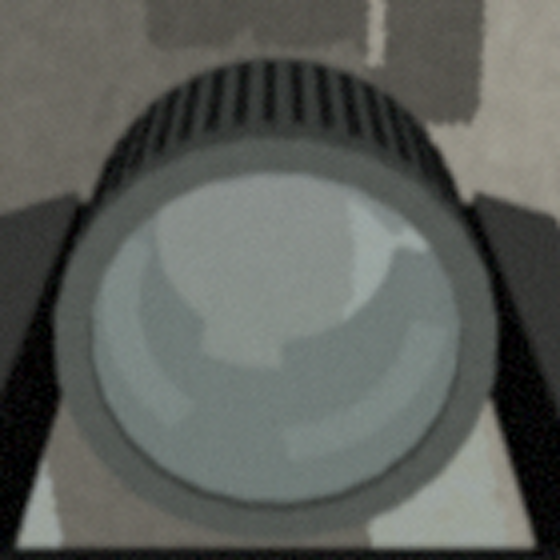

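```bash
python3 - <<'E'
from cell import robot
from h import *
o=robot.get_obs();R,p=st(o);i=robot.camera_info("wrist")
pins=[(181,188),(377,221),(256,378)]
P=np.array([atz(i,195+a/5-.4,10+b/5-.4,81)[:2] for a,b in pins]);print(P.round(1))
# circumcentre
A=2*(P[1:]-P[0]);c=np.linalg.solve(A,(P[1:]**2).sum(1)-(P[0]**2).sum());print("c pins",c,np.hypot(*(P-c).T))
print("ang",np.degrees(np.arctan2(*(P-c).T[::-1]))%120)
print("top",atz(i,195+272/5,10+256/5,95),"ledge",atz(i,195+274/5,10+269/5,63))
zf=p[2]-6.5
u0=[(185+a/4,170+b/4) for a,b in [(203,350),(283,368),(243,362)]]
rim=atz(i,185+276/4,170+336/4,zf+38);print("rim c rel tool",(R.T@(rim-p)).round(1))
# rim extents: left 55 right 497 bottom 533
for a,b in [(55,320),(497,320),(276,535)]: print("rim pt",(R.T@(atz(i,185+a/4,170+b/4,zf+38)-p)).round(1))
for u,v in u0:
    w=atz(i,u,v,zf);d=w-p
    print("notch",(R.T@d).round(1),np.hypot(*(d[:2])),np.degrees(np.arctan2(d[1],d[0])))
for a,b in [(165,290),(165,220),(390,270),(300,335)]:
    w=atz(i,185+a/4,170+b/4,zf);d=w-p;print("bore",(R.T@d).round(1),np.hypot(*(d[:2])))
E
```

```text
[[571.8 282.8]
 [582.1 250.4]
 [549.6 257.6]]
c pins [568.06845021 263.76218883] [19.43626718 19.43626718 19.43626718]
ang [79.01916943 76.37162738 78.47611486]
top [567.6593709  262.79993193  95.        ] ledge [568.51673597 263.25726019  63.        ]
rim c rel tool [-31.5   3.1   0.5]
rim pt [-31.5   5.3 -27.1]
rim pt [-31.5   5.3  28. ]
rim pt [-31.5 -25.7   0.5]
notch [  6.5 -19.  -11. ] 21.951901415679473 176.46881329784202
notch [  6.5 -22.2   1.7] 22.212500364413454 -149.15404918991663
notch [  6.5 -21.1  -4.7] 21.611113527069325 -165.97246721169438
bore [  6.5  -8.6 -16.8] 18.880155944680656
bore [  6.5   3.1 -16.5] 16.81131117132253
bore [ 6.5 -5.2 18.2] 18.980374798165837
bore [  6.5 -16.4   4.3] 16.932209689087493
```

Emit:
move_arm --deltas '[{"translation": [0, 5, 0], "turn": [0.175, 0, 0], "hand": 0}, {"translation": [0, 10.5, -0.4], "turn": [0.175, 0, 0], "hand": 0}, {"translation": [3, 10.5, -0.4], "turn": [0.175, 0, 0], "hand": 0}, {"translation": [7, 10.5, -0.4], "turn": [0.175, 0, 0], "hand": 0}, {"translation": [8.5, 10.5, -0.4], "turn": [0.175, 0, 0], "hand": 0}, {"translation": [8.5, 10.5, -0.4], "turn": [0.175, 0, 0], "hand": 0}, {"translation": [8.5, 10.5, -0.4], "turn": [0.175, 0, 0], "hand": 0}, {"translation": [8.5, 10.5, -0.4], "turn": [0.175, 0, 0], "hand": 0}]'

```text
t: 7.88
position: [565.6, 263.4, 117.8]
orientation: [0.423, 0.567, -0.422, 0.567]
contact_force: [-0.0, -0.9, -2.0]
gripper_width: 0.589
```

```bash
python3 look.py w6; python3 - <<'E'
import cv2
from cell import robot
im=cv2.imread("pics/w6.png")
b=cv2.resize(im[160:310,175:335],None,fx=4,fy=4,interpolation=cv2.INTER_CUBIC)
cv2.imwrite("pics/z6.png",b)
s=robot.camera("side")[:,:,::-1]
cv2.imwrite("pics/s6.png",cv2.resize(s[170:290,140:290],None,fx=4,fy=4,interpolation=cv2.INTER_CUBIC))
E
```

```text
7.875 [565.6 263.4 117.8] [[0.002, 0.958, 0.286], [0.001, 0.286, -0.958], [-1.0, 0.002, -0.0]] [-0.144  0.548 -0.463  1.683  0.285  0.977 -1.99 ] [-0.00712505 -0.91026003 -2.01772811] 0.5894015213089999
```

View pics/z6.png

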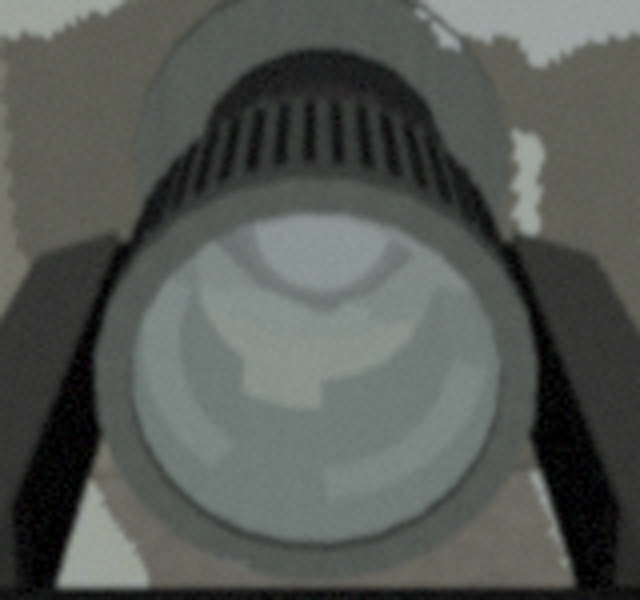

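View pics/s6.png

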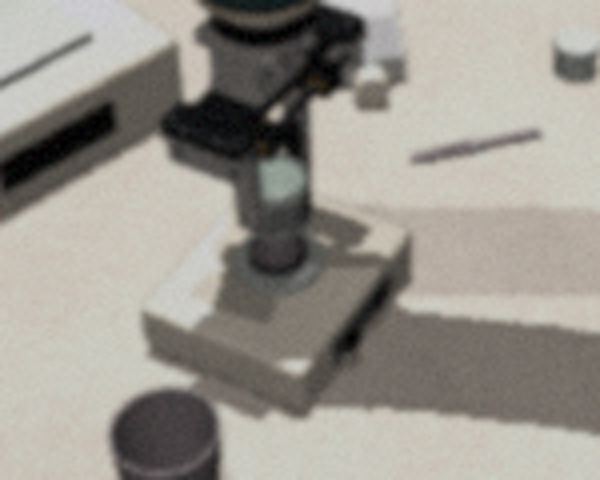

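```bash
python3 - <<'E'
from cell import robot
from h import *
o=robot.get_obs();R,p=st(o);i=robot.camera_info("wrist")
g=lambda a,b,z:(R.T@(atz(i,175+a/4-.4,160+b/4-.4,z)-p)).round(1)
zf=p[2]-6.5
print("rim L,R,B",g(95,370,zf+38),g(538,370,zf+38),g(316,575,zf+38))
print("ledge L,R,T?",g(135,120,63),g(508,120,63),)
print("top bottom edge",g(322,292,95),"taper bottom",g(322,308,95-2))
print("seat back",)
n=[g(243,390,zf),g(322,408,zf)];print(n)
d=(n[0]+n[1])/2-[0,2.5,.3];w=R@d;print(np.degrees(np.arctan2(w[1],w[0]))%120)
E
```

```text
rim L,R,B [-31.5   4.2 -27.5] [-31.5   4.2  27.9] [-31.5 -25.4   0.2]
ledge L,R,T? [ 54.3  12.  -33.8] [54.3 12.  36.2]
top bottom edge [22.3 -8.9  1.2] taper bottom [ 24.3 -12.7   1.2]
seat back
[array([  6.5, -18.7, -11.4]), array([  6.5, -21.8,   1.1])]
63.118885464415
```

Emit:
move_arm --deltas '[{"translation": [0, 0.1, 0.1], "turn": [0, 0, 0], "hand": 0}, {"translation": [1.2, 0.1, 0.1], "turn": [0, 0, 0], "hand": 0}, {"translation": [2.0, 0.1, 0.1], "turn": [0, 0, 0], "hand": 0}, {"translation": [2.5, 0.1, 0.1], "turn": [0, 0, 0], "hand": 0}, {"translation": [2.8, 0.1, 0.1], "turn": [0, 0, 0], "hand": 0}, {"translation": [2.8, 0.1, 0.1], "turn": [0, 0, 0], "hand": 0}]'

```text
t: 8.72
position: [566.2, 262.6, 88.5]
orientation: [0.423, 0.567, -0.423, 0.567]
contact_force: [-0.6, 0.8, -0.1]
gripper_width: 0.595
```

Emit:
move_arm --deltas '[{"translation": [0.15, 0, 0], "turn": [0, 0, 0], "hand": 0}, {"translation": [0.15, 0, 0], "turn": [0, 0, 0], "hand": 0}, {"translation": [0.15, 0, 0], "turn": [0, 0, 0], "hand": 0}]'

```text
t: 9.1
position: [566.5, 262.7, 87.8]
orientation: [0.423, 0.567, -0.422, 0.567]
contact_force: [-2.7, -0.6, 7.6]
gripper_width: 0.591
```

Emit:
move_arm --deltas '[{"translation": [0, 0, 0], "turn": [-0.06, 0, 0], "hand": 0}, {"translation": [0, 0, 0], "turn": [-0.12, 0, 0], "hand": 0}, {"translation": [0, 0, 0], "turn": [-0.18, 0, 0], "hand": 0}, {"translation": [0, 0, 0], "turn": [-0.23, 0, 0], "hand": 0}, {"translation": [0, 0, 0], "turn": [-0.26, 0, 0], "hand": 0}, {"translation": [0, 0, 0], "turn": [-0.26, 0, 0], "hand": 0}]'

```text
t: 9.85
position: [566.2, 262.5, 87.0]
orientation: [0.346, 0.617, -0.346, 0.617]
contact_force: [-1.0, -1.1, -1.7]
gripper_width: 0.593
```

Emit:
move_arm --deltas '[{"translation": [0.4, 0, 0], "turn": [0, 0, 0], "hand": 0}, {"translation": [0.8, 0, 0], "turn": [0, 0, 0], "hand": 0}, {"translation": [1.0, 0, 0], "turn": [0, 0, 0], "hand": 0}, {"translation": [1.0, 0, 0], "turn": [0, 0, 0], "hand": 0}]'

```text
t: 10.35
position: [566.1, 262.5, 76.7]
orientation: [0.345, 0.617, -0.346, 0.617]
contact_force: [-0.3, -0.6, -2.1]
gripper_width: 0.591
```

Emit:
move_arm --deltas '[{"translation": [0.3, 0, 0], "turn": [0, 0, 0], "hand": 0}, {"translation": [0.5, 0, 0], "turn": [0, 0, 0], "hand": 0}, {"translation": [0.7, 0, 0], "turn": [0, 0, 0], "hand": 0}, {"translation": [0.75, 0, 0], "turn": [0, 0, 0], "hand": 0}, {"translation": [0.75, 0, 0], "turn": [0, 0, 0], "hand": 0}]'

```text
t: 10.98
position: [566.4, 262.7, 69.7]
orientation: [0.346, 0.617, -0.345, 0.617]
contact_force: [-0.9, 0.1, 6.8]
gripper_width: 0.593
```

Emit:
move_arm --deltas '[{"translation": [0.05, 0, 0], "turn": [0, 0, 0], "hand": 0}, {"translation": [0.1, 0, 0], "turn": [0, 0, 0], "hand": 0}, {"translation": [0.1, 0, 0], "turn": [0, 0, 0], "hand": 0}, {"translation": [0.1, 0, 0], "turn": [0, 0, 0], "hand": 0}]'

```text
t: 11.48
position: [566.5, 262.7, 69.6]
orientation: [0.346, 0.617, -0.345, 0.617]
contact_force: [-5.4, -3.9, 18.2]
gripper_width: 0.594
```

```bash
python3 look.py w7 cell_foot:63; python3 - <<'E'
import cv2
from cell import robot
im=cv2.imread("pics/w7.png")
b=cv2.resize(im[140:310,165:345],None,fx=3.5,fy=3.5,interpolation=cv2.INTER_CUBIC)
cv2.imwrite("pics/z7.png",b)
s=robot.camera("side")[:,:,::-1]
cv2.imwrite("pics/s7.png",cv2.resize(s[190:270,160:260],None,fx=6,fy=6,interpolation=cv2.INTER_CUBIC))
o=robot.get_obs();print(o['position'],o['contact_force'])
E
```

```text
11.475 [566.5 262.7  69.6] [[0.001, 0.853, 0.522], [0.0, 0.522, -0.853], [-1.0, 0.001, 0.0]] [-0.118  0.62  -0.499  1.708  0.362  0.905 -1.786] [-5.44044095 -3.92361523 18.20688381] 0.5939224210068935
[566.47733844 262.70733024  69.55941379] [-5.57733576 -3.07366168 18.69507452]
```

View pics/z7.png

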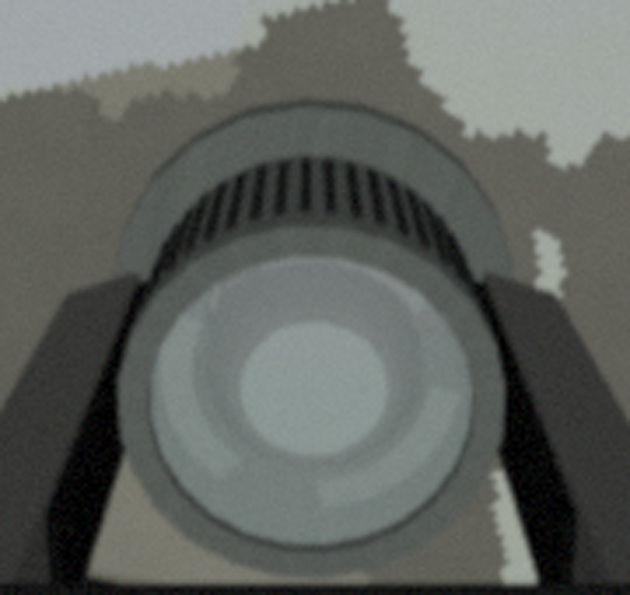

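View pics/s7.png

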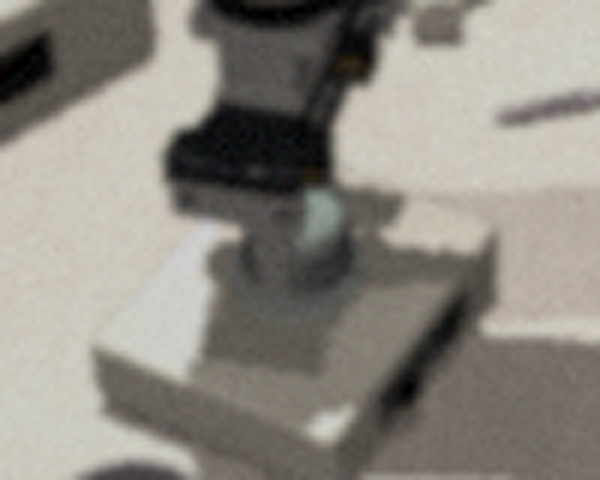

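```bash
python3 -c "
from cell import robot
print(robot.close_job())
o=robot.get_obs();print(o['t'],o['position'],o['contact_force'],o['gripper_width'])"
```

```text
the job is handed in; nothing more can be done
None
the job is handed in; nothing more can be done
```

The filter cell is on the lamp port, keyed over the pins and held pushed home against the ledge. I handed the job in at about 11.5 s with the gripper still holding it.

- **Pick and set down:** I gripped the knurled cell on the bench and set it level on the port. It rested on the pins, with 7.6 N of push back.
- **Turn:** One keyway showed through the glass disc in the wrist picture, so I could estimate the angle. I turned the cell about 15° until the push back vanished, and it then went down about 10 mm without resistance.
- **Push home:** I pushed until it hit a hard stop. The finger ends were then at z = 69.6 mm, against 69.5 mm expected.

**Last checks:**
- The push was about 18–19 N, above the 8 N needed to hold the seat down, with a side force of about 6.5 N.
- The cell had not slipped in the fingers: its rim was at the same place in the wrist picture as before the push.
- The last wrist picture shows the cell down at the ledge and centred on the spigot.
- The arm did not touch any of the other objects.
- The trained network did not find the foot of the cell in the last picture. The seating is therefore judged from height, force and my own look at the pictures.
- I could not read the state again after handing in.

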